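# Isolate the panel and draw the long fuse carrier

## Task

Switch the fuse panel off by throwing the isolator's handle fully over, away from the front edge of the plate. Then take hold of the longer of the two fuse carriers by its two side catches, pinch them fully together while it still sits in its base, lift it straight out and finish holding it still and upright, catches still pinched, with its underside about 10 cm higher than where it sat. Leave the shorter carrier seated, and leave the spanner and gear on the plate where they lie.

Things in the scene. Friction and masses are not known exactly. Their poses are not given: they have to be found in the camera images.
- panel: Shallow grey enclosure fixed on the bench, an aluminium mounting plate on top: 200 (x) x 400 (y) mm, plate's top 80 mm above the bench; a grey terminal strip, 27 mm higher, along its back (+x) edge. Origin: centre of underside; x from the front edge (nearer the robot) to the strip, y to the left. On the plate, 130 mm apart along y in changing order: isolator and two fuse bases, axes parallel.
- isolator: Isolator switch fixed to the plate: grey housing 70 x 84 mm, 32 mm high. Origin at the centre of its underside (80 mm above the bench), axes as the plate's. The handle's hinge runs along its y axis 30 mm above the origin.
- isolator_handle (a joint): Angle of the isolator's U-shaped handle, rad. 0 = on, leaning 0.6 rad towards the plate's front (-x); 1.2 = off, at its stop, leaning 0.6 rad to the back (+x). It stays where left; about 3.5 N at the bar moves it.
- handle_bar (a point): Centre of the handle's black cross bar, 12 mm thick, lying along the isolator's y, 75 mm from the hinge line. The bar joins two thin steel arms (8 mm thick, centres 54 mm apart), with 46 mm free between them.
- base_long: Black open-topped fuse base of the long carrier, fixed to the plate, 98 (x) x 92 (y) x 34 mm high. Origin: centre of its underside, 80 mm above the bench; axes as the plate's. The carrier stands on its inner floor, 6 mm above the origin, between guides up to the rim with 1.5 mm play; lips inside hold the carrier's hooks down.
- carrier_long: Carrier to take out: loose grey frame 80 (x) x 34 (y) x 76 mm high, white fuse in it, 0.2-0.35 kg. Origin: centre of underside, axes as its base's. On each y side a black catch plate, 30 mm wide in x, 4 to 72 mm above the origin, clear of the base above 28 mm; outer faces 60 mm apart, 46 when fully pinched. Hooks at their feet lock it in unless both are pinched.
- long_catch_left (a joint): Inward travel of the long carrier's +y catch, m: 0 free, 0.007 fully pinched (stop). Spring: 3.5 N to start, 8.4 N at the stop; its hook is clear of the lip from 0.005.
- long_catch_right (a joint): The same for its -y catch.
- base_short: Black fuse base like base_long but 74 mm long in x, holding the short carrier.
- carrier_short: Short carrier, to be left seated: like the long one but 56 mm long in x. Origin at the centre of its underside, 6 mm above its base's origin when seated.
- spanner: Small combination spanner, 144 x 20 x 7 mm, lying loose on the plate's front strip. Origin at the middle of its underside. To be left alone.
- gear: Small metal gear, 44 mm across, 17 mm high, lying loose on the plate's front strip. Origin at the centre of its underside. To be left alone.

How it is judged:
By the outcome, as a careful person would: the job done as asked, in the order asked, and still so for the second after the job is handed in, while the arm keeps its last pose, push and grip.
It also fails if it takes over 45 s, if anything falls off the work surface, if the arm or the gripper's body presses on something with over 40 N, if the wrist force passes 120 N, or if a joint passes its speed limit or range.

## Robot

A 6-joint arm with a two-finger parallel gripper is mounted at the origin on a cart in front of the work surface, level with it; the furniture and walls round the work are solid. World frame = base frame: x ahead of the robot, y to its left, z up, the work surface at z = 0. Lengths are in m, angles in rad, forces in N, time in s.
With the tool pointing down it reaches from about 0.325 to 0.9 m from the base axis. Payload 3.5 kg.
Tool frame: the origin (TCP) lies at the very end of the fingers, on their centre line; the grasp point (between the pads) lies 19 mm behind it; z points along the fingers, y is the line along which they close (so a half turn about z gives the same grasp; the last joint's range is limited). The gripper opens to 85 mm and grips with 20 to 120 N. Pads are 22 mm wide; open, the fingers measure 114 mm over their backs; the gripper's body (76 mm by 85 mm) begins 54 mm behind the grasp point. The pads swing forward as they close: fully open they stand 13 mm farther back than shut.
Start: joints at [1.176, 0.276, -0.026, 1.268, 0, 1.467], TCP at [0.18, 0.599, 0.231] pointing down, gripper open.
Joint ranges: [-3.12, 3.12], [-0.85, 1.88], [-1.08, 1.24], [-1.95, 2.15], [-1.57, 1.53], [-3.14, 3.14]. Speed limits (rad/s): [2.57, 2.57, 3.14, 3.14, 3.14, 3.14].

## Interface

Orientations are given as a unit quaternion [w, x, y, z].
In Python, from workcell import robot, vision, monitor gives the robot as it stands (robot), with the cameras (vision) and the readings (monitor).
- The arm moves only by the tool inch_along, called in YAML: its name, and indented under it one key for each argument. Schema: {"type":"object","properties":{"moves":{"type":"array","items":{"type":"object","properties":{"pos":{"type":"array","items":{"type":"number"},"minItems":3,"maxItems":3},"r":{"type":"array","items":{"type":"number"},"minItems":3,"maxItems":3}},"additionalProperties":false},"minItems":1,"maxItems":5},"jaw":{"type":"number"},"squeeze":{"type":"number"},"only":{"type":"string"},"quiet":{"type":"boolean"},"lines":{"type":"string"}},"required":["moves"],"additionalProperties":false}. moves is a list of rows, 1 to 5 of them, each an object with the fields pos (a list: dx, dy, dz in shares of 25 cm (1.0 is 25 cm)), r (a list: a rotation vector rx, ry, rz in a scale on which 1.0 is 180 degrees); a field left out counts as zero; each row is the pose to reach, as a shift and turn from the pose commanded when the call began, along the tool's axes at that moment; what a row does not reach only later rows make up. A row lasts 1/12 s, in which the tool goes at most 0.0417 m and 0.125 rad, less where a joint would pass 70% of its speed; a pose out of reach is approached as far as the arm can. jaw is the finger opening in m, set as the call begins (left out keeps the last). The fingers move at their own pace and stop on an object; squeeze is the grip in N (left out, the last holds). Time passes only in rows, so rows that do not move let the fingers close. The tool returns the time, the measured TCP pose, the force, the opening and the grip force at its end. only (a regular expression) keeps the lines of the reply that match it, lines (a string "A,B") keeps lines A to B, and quiet returns only ok. A shift or turn number past 1, either way, is cut back to 1. Input that does not fit is refused with a message, and nothing moves.
- monitor.get_obs(): the state, without advancing time (a new reading comes with each control period).
- vision.get_image(name): name is "scene" or "side" or "wrist"; returns a dict with "image" (480x640x3 uint8, red, green, blue), "z_map" (480x640 float32, m along the optical axis (not along the pixel's ray), 0 where there is no reading), "K" (3x3 intrinsics, pixels), "dist_coeffs" ([k1, k2, p1, p2, k3] as OpenCV has them; the pictures are not rectified), "rvec" (rotation vector, rad) and "tvec" (3), from world to camera coordinates, as OpenCV has them; the wrist camera has in their place "mount" (4x4, takes a point from camera to tool coordinates, whose origin is the TCP and whose axes are the flange's). Camera axes: x right, y down, z forward; pixel columns grow to the right and rows downward; lengths in m; the calibration is good to about 2 mm. A picture is of the moment at which its call begins: read the wrist's pose just before it.
- robot.close_job(): hands the job in; it is judged then, once.
The state is a dict: "clock": time; "joint_pos": joint angles; "qd": joint speeds; "joint_torque": joint torques, N m; "tool_pos": TCP position; "tcp_rot": TCP orientation; "force": force on the tool from outside, world axes, zero at the start; "wrist_torque": the same for the moment, N m; "width": finger opening in m; "grip_force": force on a finger pad.
Only numpy, scipy, OpenCV 4.12 (cv2) and the standard library are available. Lean on these libraries where they do the work, as an engineer would, in place of code of your own. Each camera call takes 0.05 s, during which the arm holds its last target. There are 200 camera calls.

## Working session

There is one attempt and no reset: what is moved stays moved. The work goes in short steps, Python scripts to look and compute and a tool call to move; the robot and the scene stay as the last step left them, time stands still between calls to the robot, and variables do not carry over. Pictures are saved under pics/ and viewed, at most 10 in all, crops included, and the job is handed in when it is done.

```bash
ls; mkdir -p pics; python3 - <<'E'
from workcell import robot, vision, monitor
import cv2,numpy as np
o=monitor.get_obs();print(o)
for n in("scene","side"):
    d=vision.get_image(n);cv2.imwrite(f"pics/{n}1.png",d["image"][:,:,::-1]);np.savez(f"{n}1.npz",**d)
    R=cv2.Rodrigues(d["rvec"])[0] if "rvec" in d else None
    print(n,-R.T@np.ravel(d["tvec"]),d["K"].tolist())
E
```

```text
pics
workcell.py
{'clock': 0.0, 'joint_pos': array([ 1.17559547e+00,  2.77134070e-01, -2.79218224e-02,  1.26800670e+00,
       -1.28275040e-05,  1.46742230e+00]), 'qd': array([-1.30492664e-03,  8.81723824e-05,  8.89124837e-04,  4.23495565e-04,
       -4.83938230e-04, -7.93981290e-05]), 'joint_torque': array([-5.83891097e-05, -4.45512450e+01,  2.95200491e+01,  1.65698159e-02,
       -2.85840957e-05, -5.15550099e-06]), 'tool_pos': array([0.17950146, 0.59783238, 0.23013976]), 'tcp_rot': array([-2.73342970e-04,  1.45396097e-01,  9.89372878e-01, -1.09968559e-03]), 'force': array([-0.04848782,  0.17121325, -0.35725885]), 'wrist_torque': array([ 0.03185052, -0.05348378, -0.01766237]), 'grip_force': 0.0, 'width': 0.08567200716095277}
scene [0.18684863 0.44294601 0.70280414] [[529.6667020302431, 0.0, 320.7118145485687], [0.0, 529.6667020302431, 238.7762976277899], [0.0, 0.0, 1.0]]
side [ 0.09970646 -0.69888347  0.64911469] [[499.4933935530989, 0.0, 315.9269124899769], [0.0, 499.4933935530989, 242.24111186406722], [0.0, 0.0, 1.0]]
```

View pics/scene1.png

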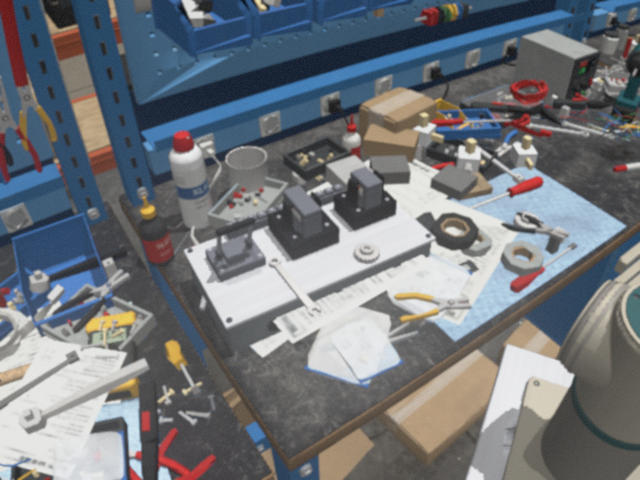

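View pics/side1.png

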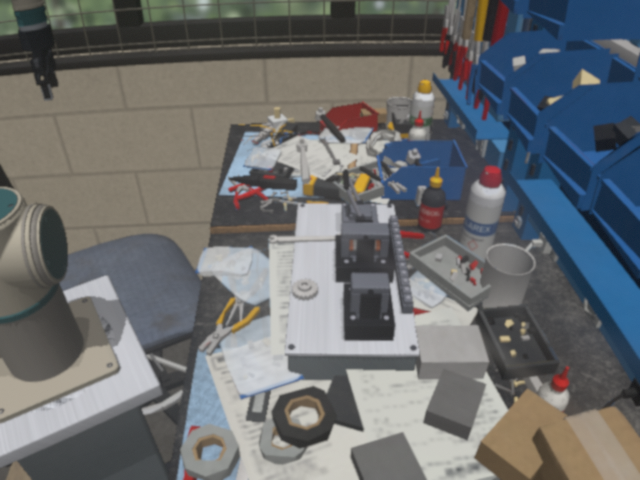

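The isolator is on the left (+y): at (232,255) in the scene view and about (360,210) in the side view. The middle carrier (305,210 / 363,235) is the larger one, so it's the long one. The short carrier is on the right (365,190 / 368,295). The spanner is at (297,285) and the gear at (367,252), both on the front strip. Next I'll measure the plate and part poses from the depth maps.

```bash
cat > h.py <<'E'
import cv2,numpy as np
def world(d,z=None):
    """Every pixel's world point, by depth map, (or its ray cut with height z)"""
    K,D=d["K"],d["dist_coeffs"]; v,u=np.mgrid[0:480,0:640]
    n=cv2.undistortPoints(np.stack([u,v],-1).reshape(-1,1,2).astype(float),K,D).reshape(480,640,2)
    r=np.dstack([n,np.ones((480,640))])
    if "mount" in d:
        R=d["R"]@d["mount"][:3,:3]; c=d["R"]@d["mount"][:3,3]+d["p"]
    else:
        R=cv2.Rodrigues(d["rvec"])[0].T; c=-R@np.ravel(d["tvec"])
    r=r@R.T
    return c+r*d["z_map"][...,None] if z is None else c+r*((z-c[2])/r[...,2])[...,None]
E
python3 - <<'E'
import numpy as np,cv2
from h import *
for n in("scene","side"):
    d=dict(np.load(n+"1.npz"));W=world(d);ok=d["z_map"]>0
    def rect(lo,hi,roi,nm):
        x0,x1,y0,y1=roi
        m=ok&(W[...,2]>lo)&(W[...,2]<hi);k=np.zeros_like(m);k[y0:y1,x0:x1]=1;m&=k
        m=cv2.morphologyEx(m.astype(np.uint8),cv2.MORPH_OPEN,np.ones((3,3)))
        c,l,s,_=cv2.connectedComponentsWithStats(m)
        if c<2:print(nm,"none");return
        for i in np.argsort(-s[1:,4])[:3]+1:
            P=W[l==i]
            if len(P)<40: continue
            r=cv2.minAreaRect((P[:,:2]*1000).astype(np.float32));print(n,nm,len(P),np.round(r[0],1),np.round(r[1],1),round(r[2],1),"z",np.round(np.median(P[:,2]),4))
    R={"scene":(170,450,140,340),"side":(270,420,180,380)}[n]
    rect(.074,.086,R,"plate");rect(.155,.17,R,"carr");rect(.110,.120,R,"rim");rect(.10,.112,R,"strip"); rect(.165,.21,R,"bar")
E
```

```text
scene plate 6445 [ 473.6 -204.3] [286.  189.8] 56.7 z 0.0799
scene plate 4455 [590.8 -46.8] [125.2 202.4] 55.7 z 0.0796
scene plate 550 [ 541.4 -399.6] [75.2 80.9] 55.4 z 0.0813
scene carr 745 [ 533.7 -174. ] [59.8 82.4] 56.0 z 0.1613
scene carr 463 [ 459.4 -279.5] [54.8 57.6] 19.0 z 0.1609
scene carr 268 [ 788.6 -192.9] [62.4 27.8] 39.7 z 0.1632
scene rim 922 [ 533.4 -174.8] [ 93.6 100.8] 55.5 z 0.1136
scene rim 640 [ 459.8 -281.7] [94.1 76.1] 54.3 z 0.1138
scene rim 328 [606.4 -67.4] [37.5 41.9] 56.2 z 0.1118
scene strip 249 [ 495.6 -146.3] [91.1 15.2] 48.4 z 0.1054
scene strip 202 [ 431.5 -261. ] [88.3  5. ] 55.3 z 0.106
scene strip 180 [ 536.  -285.8] [56.7 18.1] 57.1 z 0.1058
scene bar 520 [ 794.2 -199.7] [58.7 41.5] 41.7 z 0.1759
scene bar 327 [581.6 -50.1] [64.6 13. ] 56.3 z 0.1823
side plate 7686 [ 479.9 -217.6] [275.9 204.7] 56.3 z 0.0808
side plate 1414 [550.7 -13.7] [115.3  89.8] 56.1 z 0.0805
side plate 289 [676.2 -72.4] [70.2 36.8] 55.4 z 0.0808
side carr 869 [ 461.7 -284.9] [62.3 55.8] 56.9 z 0.162
side carr 828 [ 535.  -178.1] [62.  79.8] 56.4 z 0.162
side rim 976 [ 461.2 -285.9] [91.8 74.6] 56.1 z 0.115
side rim 846 [ 535.4 -178.5] [94.5 98.3] 54.9 z 0.1145
side rim 228 [604.  -77.1] [52.3 43.6] 55.6 z 0.1128
side strip 839 [ 588.6 -213.8] [237.3  17.5] 55.5 z 0.1075
side strip 283 [ 436.7 -321.6] [ 4.3 73.7] 55.7 z 0.1059
side strip 117 [ 485.3 -198.1] [ 4.6 38.3] 53.7 z 0.1065
side bar 83 [575.1 -70.9] [30.4 13.2] 54.9 z 0.1822
```

```bash
cat >> h.py <<'E'
YAW=np.deg2rad(-34.4); ex=np.array([np.cos(YAW),np.sin(YAW),0]); ey=np.array([-ex[1],ex[0],0])
LONG=np.array([.5347,-.1765,0]); ISO=LONG+.13*ey
def to(o,p):
    """Shift and turn in tool axes to TCP p, fingers down, closing along the panel's y"""
    from scipy.spatial.transform import Rotation as Q
    R=Q.from_quat(np.roll(o["tcp_rot"],-1)).as_matrix()
    T=np.column_stack([-ex,ey,[0,0,-1]])
    print("shift",np.round(R.T@(p-o["tool_pos"]),4),"turn",np.round(Q.from_matrix(R.T@T).as_rotvec(),4))
E
python3 - <<'E'
from h import *; from workcell import robot, vision, monitor
for n in("scene","side"):
    d=dict(np.load(n+"1.npz"));W=world(d)
    m=(d["z_map"]>0)&(W[...,2]>.14)&(W[...,2]<.7)&(W[...,0]>.15)&(W[...,0]<.75)&(W[...,1]>-.4)&(W[...,1]<.7)
    H=np.zeros((12,22))
    P=W[m];np.maximum.at(H,(((P[:,0]-.15)/.05).astype(int),((P[:,1]+.4)/.05).astype(int)),P[:,2]);print((H*100).astype(int))
print("iso",ISO)
o=monitor.get_obs();p=ISO-.080*ex
to(o,p+[0,0,.30]);print(p)
E
```

```text
[[ 0  0  0  0  0  0  0  0  0  0  0  0  0  0  0  0  0  0  0  0  0  0]
 [ 0  0  0  0  0  0  0  0  0  0  0  0  0  0  0  0  0  0  0  0  0  0]
 [ 0  0  0  0  0  0  0  0  0  0  0  0  0  0  0  0  0  0  0  0  0  0]
 [ 0  0  0  0  0  0  0  0  0  0  0  0  0  0  0  0  0  0  0  0  0  0]
 [ 0  0  0  0  0  0  0  0  0  0  0  0  0  0  0  0  0  0  0  0  0  0]
 [ 0 15 16  0  0  0  0  0  0  0  0  0  0  0  0  0  0  0  0  0  0  0]
 [ 0 16 16 15 16  0  0  0  0  0  0  0  0  0  0  0  0  0  0  0  0  0]
 [ 0  0  0 16 16 16  0  0  0  0  0  0  0  0  0  0  0  0  0  0  0  0]
 [ 0  0  0 16 16 15 18 18  0  0  0  0  0  0  0  0  0  0  0  0  0  0]
 [42 41  0  0  0  0  0 18  0  0  0  0  0  0  0  0  0  0  0  0  0  0]
 [41 43 44 41  0  0  0  0  0  0  0  0  0  0  0  0  0  0  0  0  0  0]
 [41 43 43 45 43  0  0  0  0  0  0  0  0  0  0  0  0  0  0  0  0  0]]
[[ 0  0  0  0  0  0  0  0  0  0  0  0  0  0  0  0  0  0 34 47 34  0]
 [ 0  0  0  0  0  0  0  0  0  0  0  0  0  0  0  0  0  0  0 46 40 33]
 [ 0  0  0  0  0  0  0  0  0  0  0  0  0  0  0  0  0  0  0  0  0  0]
 [ 0  0  0  0  0  0  0  0  0  0  0  0  0  0  0  0  0  0  0  0  0  0]
 [ 0  0  0  0  0  0  0  0  0  0  0  0  0  0  0  0  0  0  0  0  0  0]
 [ 0 16 16  0  0  0  0  0  0  0  0  0  0  0  0  0  0  0  0  0  0  0]
 [ 0 16 16  0 16  0  0  0  0  0  0  0  0  0  0  0  0  0  0  0  0  0]
 [ 0  0  0 16 16 16  0  0  0  0  0  0  0  0  0  0  0  0  0  0  0  0]
 [ 0  0  0 16 16  0 18 18  0  0  0  0  0  0  0  0  0  0  0  0  0 22]
 [55 54  0  0  0  0  0 18  0  0  0  0  0  0  0  0  0  0  0  0  0 23]
 [41 54 52 52  0  0  0  0  0  0  0  0  0  0  0  0  0  0  0  0 23 36]
 [46 46 42 51 42  0  0  0  0  0  0  0  0  0  0  0  0  0  0  0 23 36]]
iso [ 0.60814571 -0.06923525  0.        ]
shift [-0.5262 -0.4915 -0.0688] turn [-2.000e-03  1.000e-04  3.086e-01]
[ 0.54213663 -0.02403788  0.        ]
```

Careful with the scale: shifts go in shares of 25 cm and turns go in shares of 180 degrees. That gives: -0.145 m / 0.25 = -0.58, -0.135 m / 0.25 = -0.54, 0.309 rad / 3.1416 = 0.0984.

inch_along:
  moves:
    - {"pos": [-0.58, -0.54, -0.24], "r": [0, 0, 0.0984]}
    - {"pos": [-0.58, -0.54, -0.24], "r": [0, 0, 0.0984]}
    - {"pos": [-0.58, -0.54, -0.24], "r": [0, 0, 0.0984]}
    - {"pos": [-0.58, -0.54, -0.24], "r": [0, 0, 0.0984]}
    - {"pos": [-0.58, -0.54, -0.24], "r": [0, 0, 0.0984]}
  jaw: 0
  squeeze: 30

```text
clock: 0.52
tool_pos: [0.2801, 0.4256, 0.2913]
tcp_rot: [-0.0, 0.296, 0.955, -0.0]
force: [0.4, -0.4, 0.3]
width: 0.0254
grip_force: 0.0
```

```bash
python3 - <<'E'
from h import *; from workcell import robot, vision, monitor
to(monitor.get_obs(),ISO-.080*ex+[0,0,.29])
E
```

```text
shift [-0.4702 -0.223   0.0016] turn [-0.001   0.0002  0.0001]
```

To row units: -0.188 m / 0.25 = -0.752, -0.089 m / 0.25 = -0.356.

inch_along:
  moves:
    - {"pos": [-0.752, -0.356, 0]}
    - {"pos": [-0.752, -0.356, 0]}
    - {"pos": [-0.752, -0.356, 0]}
    - {"pos": [-0.752, -0.356, 0]}
    - {"pos": [-0.752, -0.356, 0]}

```text
clock: 0.93
tool_pos: [0.3848, 0.2459, 0.2911]
tcp_rot: [-0.0, 0.296, 0.955, -0.0]
force: [1.6, -0.3, 0.5]
width: -0.0001
grip_force: 0.0
```

inch_along:
  moves:
    - {"pos": [-0.752, -0.356, 0]}
    - {"pos": [-0.752, -0.356, 0]}
    - {"pos": [-0.752, -0.356, 0]}
    - {"pos": [-0.752, -0.356, 0]}
    - {"pos": [-0.752, -0.356, 0]}

```text
clock: 1.35
tool_pos: [0.4896, 0.0661, 0.291]
tcp_rot: [-0.0, 0.296, 0.955, 0.0]
force: [0.6, 1.1, 0.5]
width: -0.0001
grip_force: 0.0
```

inch_along:
  moves:
    - {"pos": [-0.38, -0.18, 0]}
    - {"pos": [-0.38, -0.18, 0]}
    - {"pos": [-0.38, -0.18, 0]}
    - {"pos": [-0.38, -0.18, 0]}

```text
clock: 1.68
tool_pos: [0.5443, -0.0267, 0.2904]
tcp_rot: [0.0, 0.298, 0.954, -0.001]
force: [0.3, 0.3, 0.3]
width: 0.0003
grip_force: 0.0
```

```bash
python3 - <<'E'
from h import *; from workcell import robot, vision, monitor
from scipy.spatial.transform import Rotation as Q
o=monitor.get_obs();to(o,ISO-.080*ex+[0,0,.150]);print(o["width"])
for n in("wrist","scene"):
    d=vision.get_image(n);cv2.imwrite(f"pics/{n}2.png",d["image"][:,:,::-1])
    if n=="wrist":
        d["p"]=o["tool_pos"];d["R"]=Q.from_quat(np.roll(o["tcp_rot"],-1)).as_matrix()
    np.savez(f"{n}2.npz",**d)
E
```

```text
shift [0.0034 0.0011 0.1404] turn [-0.001   0.0009 -0.0056]
0.00033113953649663617
```

View pics/wrist2.png

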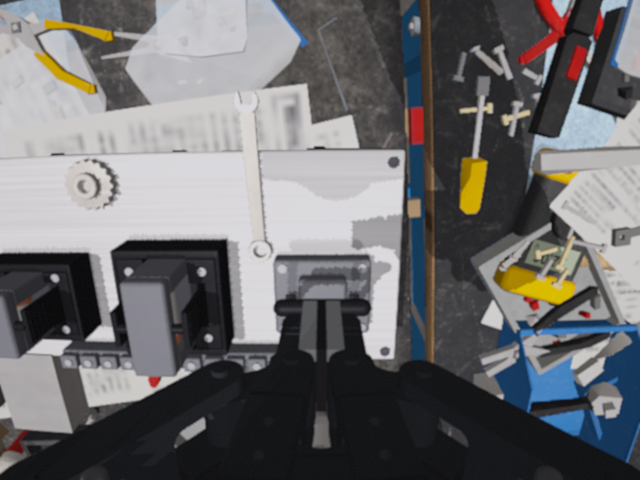

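The wrist view shows the bar at x 275–370, row 307, centred on the fingertips at 322. The long carrier is at (165,310), the gear at (90,185) and the spanner at (255,180). I'll get the bar's position in panel axes from the depth.

```bash
python3 - <<'E'
from h import *
d=dict(np.load("wrist2.npz"));W=world(d)
def st(m,nm):
    P=W[m]-ISO;a,b=P@ex,P@ey;print(nm,m.sum(),np.round(np.percentile(a,[2,50,98]),4),np.round(np.percentile(b,[2,50,98]),4),np.round(np.median(P[:,2]),4))
v,u=np.mgrid[0:480,0:640];Z=W[...,2]
st((v>290)&(v<325)&(u>265)&(u<380)&(Z>.16)&(Z<.2),"bar")
st((v>240)&(v<300)&(u>265)&(u<380)&(Z>.105)&(Z<.12),"housing")
st((v>230)&(v<380)&(u>110)&(u<240)&(Z>.155)&(Z<.17),"long top")
st((v>230)&(v<380)&(u>110)&(u<240)&(Z>.11)&(Z<.118),"long rim")
to_p=np.array(d["p"])-ISO;print("tool",to_p@ex,to_p@ey)
E
```

```text
bar 969 [-0.0363 -0.0332 -0.0263] [-0.0325  0.0078  0.029 ] 0.1831
housing 1109 [-0.0229 -0.0148 -0.0063] [-0.0284 -0.0016  0.0243] 0.1114
long top 5104 [-0.0402 -0.0036  0.0352] [-0.1588 -0.1293 -0.1027] 0.1616
long rim 4499 [-0.0498 -0.0278  0.0459] [-0.1759 -0.104  -0.0859] 0.1138
tool -0.07672412351245117 -0.0009414140435724805
```

To row units: 0.14 m / 0.25 = 0.56.

inch_along:
  moves:
    - {"pos": [0, 0, 0.56]}
    - {"pos": [0, 0, 0.56]}
    - {"pos": [0, 0, 0.56]}
    - {"pos": [0, 0, 0.56]}

```text
clock: 2.12
tool_pos: [0.5367, -0.0203, 0.1453]
tcp_rot: [-0.005, 0.295, 0.955, -0.001]
force: [-0.9, -0.0, -0.8]
width: 0.0001
grip_force: 0.0
```

inch_along:
  moves:
    - {"pos": [-0.048, 0, 0]}
    - {"pos": [-0.096, 0, 0]}
    - {"pos": [-0.144, 0, 0]}
    - {"pos": [-0.192, 0, 0]}

```text
clock: 2.45
tool_pos: [0.584, -0.0497, 0.1541]
tcp_rot: [0.001, 0.296, 0.955, 0.001]
force: [-3.9, 3.8, 3.7]
width: 0.0003
grip_force: 2.5
```

inch_along:
  moves:
    - {"pos": [-0.048, 0, 0]}
    - {"pos": [-0.096, 0, 0]}
    - {"pos": [-0.136, 0, 0]}

```text
clock: 2.7
tool_pos: [0.6119, -0.0696, 0.1521]
tcp_rot: [0.001, 0.296, 0.955, 0.001]
force: [-2.5, 3.9, -2.0]
width: 0.0002
grip_force: 2.1
```

To row units: -0.014 m / 0.25 = -0.056, -0.007 m / 0.25 = -0.028.

inch_along:
  moves:
    - {"pos": [-0.028, 0, 0]}
    - {"pos": [-0.056, 0, 0]}

```text
clock: 2.87
tool_pos: [0.621, -0.0769, 0.1501]
tcp_rot: [-0.002, 0.296, 0.955, 0.0]
force: [-3.9, 4.4, -3.6]
width: 0.0006
grip_force: 2.5
```

inch_along:
  moves:
    - {"pos": [-0.016, 0, 0]}
    - {"pos": [-0.032, 0, 0]}

```text
clock: 3.03
tool_pos: [0.6263, -0.0812, 0.1495]
tcp_rot: [-0.003, 0.296, 0.955, -0.0]
force: [-4.5, 3.4, -3.9]
width: -0.0
grip_force: 2.9
```

inch_along:
  moves:
    - {"pos": [-0.012, 0, 0]}
    - {"pos": [-0.012, 0, 0]}

```text
clock: 3.2
tool_pos: [0.6288, -0.083, 0.1494]
tcp_rot: [-0.003, 0.296, 0.955, -0.0]
force: [-2.8, 2.0, -3.4]
width: -0.0002
grip_force: 2.3
```

To row units: -0.003 m / 0.25 = -0.012.

inch_along:
  moves:
    - {"pos": [-0.012, 0, 0]}
    - {"pos": [-0.012, 0, 0]}

```text
clock: 3.37
tool_pos: [0.6295, -0.0836, 0.1494]
tcp_rot: [-0.004, 0.296, 0.955, 0.0]
force: [-6.7, 5.6, -2.2]
width: 0.0002
grip_force: 4.4
```

inch_along:
  moves:
    - {"pos": [-0.012, 0, 0]}
    - {"pos": [-0.012, 0, 0]}

```text
clock: 3.53
tool_pos: [0.6296, -0.0837, 0.1493]
tcp_rot: [-0.007, 0.295, 0.955, 0.001]
force: [-13.1, 8.4, 1.8]
width: -0.0003
grip_force: 7.7
```

inch_along:
  moves:
    - {"pos": [-0.012, 0, 0]}
    - {"pos": [-0.012, 0, 0]}

```text
clock: 3.7
tool_pos: [0.6296, -0.0837, 0.1492]
tcp_rot: [-0.01, 0.295, 0.955, 0.002]
force: [-17.9, 11.7, 7.0]
width: -0.0
grip_force: 10.9
```

To row units: 0.04 m / 0.25 = 0.16, 0.02 m / 0.25 = 0.08.

inch_along:
  moves:
    - {"pos": [0.08, 0, 0]}
    - {"pos": [0.16, 0, 0]}

```text
clock: 3.87
tool_pos: [0.6063, -0.0668, 0.1518]
tcp_rot: [0.002, 0.296, 0.955, -0.001]
force: [0.0, 0.4, 0.9]
width: 0.0002
grip_force: 0.0
```

inch_along:
  moves:
    - {"pos": [0, 0, -0.56]}
    - {"pos": [0, 0, -0.56]}
    - {"pos": [0, 0, -0.56]}
    - {"pos": [0, 0, -0.56]}
  jaw: 0.085

```text
clock: 4.2
tool_pos: [0.609, -0.0674, 0.2996]
tcp_rot: [0.007, 0.296, 0.955, -0.001]
force: [1.8, 0.3, 1.6]
width: 0.0485
grip_force: 0.0
```

```bash
python3 - <<'E'
from h import *; from workcell import robot, vision, monitor
to(monitor.get_obs(),LONG-.03*ex+[0,0,.28])
E
```

```text
shift [ 0.0298 -0.1321  0.0187] turn [ 0.0034  0.0143 -0.0008]
```

To row units: -0.132 m / 0.25 = -0.528, 0.03 m / 0.25 = 0.12.

inch_along:
  moves:
    - {"pos": [0.12, -0.528, 0.04]}
    - {"pos": [0.12, -0.528, 0.04]}
    - {"pos": [0.12, -0.528, 0.04]}
    - {"pos": [0.12, -0.528, 0.04]}
    - {"pos": [0.12, -0.528, 0.04]}

```text
clock: 4.62
tool_pos: [0.5046, -0.1605, 0.2824]
tcp_rot: [0.002, 0.298, 0.955, -0.001]
force: [0.1, 0.6, -0.3]
width: 0.085
grip_force: 0.0
```

inch_along:
  moves:
    - {}
    - {}

```text
clock: 4.78
tool_pos: [0.507, -0.1579, 0.2821]
tcp_rot: [0.001, 0.296, 0.955, -0.0]
force: [0.1, 0.1, 0.5]
width: 0.0852
grip_force: 0.0
```

```bash
cat > w.py <<'E'
import sys;from h import *; from workcell import robot, vision, monitor
from scipy.spatial.transform import Rotation as Q
o=monitor.get_obs();d=vision.get_image("wrist");k=sys.argv[1];cv2.imwrite(f"pics/w{k}.png",d["image"][:,:,::-1])
d["p"]=o["tool_pos"];d["R"]=Q.from_quat(np.roll(o["tcp_rot"],-1)).as_matrix();W=world(d);Z=W[...,2]
P=(W-LONG);a,b=P@ex,P@ey
def st(m,nm):
    print(nm,m.sum(),np.round(np.percentile(a[m],[1,50,99]),4),np.round(np.percentile(b[m],[1,50,99]),4),np.round(np.median(Z[m]),4))
    if m.sum(): r=cv2.minAreaRect(np.stack([a[m],b[m]],1).astype(np.float32)*1000);print(np.round(r[0],1),np.round(r[1],1),round(r[2],1))
ok=(abs(a)<.07)&(abs(b)<.06)
st(ok&(Z>.154)&(Z<.168),"top");st(ok&(Z>.110)&(Z<.118),"rim")
st((abs(a)<.09)&(abs(b-.13)<.045)&(Z>.165)&(Z<.2),"handle bar")
t=o["tool_pos"]-LONG;print("tool",t@ex,t@ey,t[2]);to(o,LONG+[0,0,.122])
E
python3 w.py 3
```

```text
top 6338 [-0.0406 -0.0036  0.0366] [-0.0306 -0.0012  0.0273] 0.1614
[-1.4 -1.5] [61.1 79.5] 89.9
rim 6399 [-0.0498 -0.0208  0.047 ] [-0.0468 -0.0034  0.0434] 0.1136
[-0.9 -1.8] [91.7 98.7] 90.0
handle bar 928 [0.0336 0.0384 0.0468] [0.1193 0.1409 0.1586] 0.1758
[ 40.9 139.6] [14.5 42.6] 4.3
tool -0.03333393218162846 -0.00033773530925438645 0.28208725303301063
shift [-0.0329  0.0003  0.1602] turn [ 0.0002  0.0029 -0.0003]
```

View pics/w3.png

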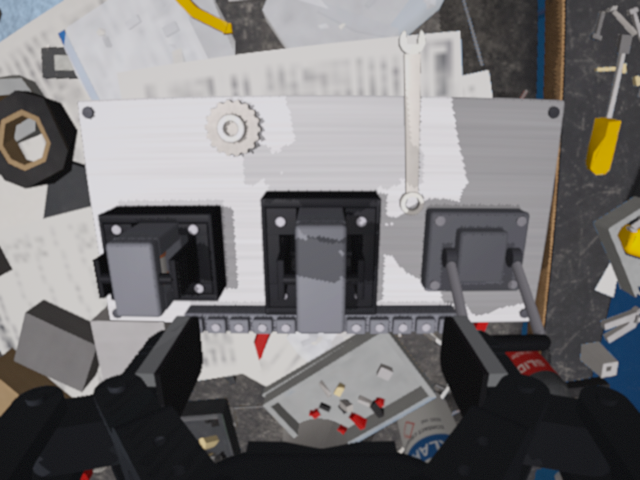

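The handle now leans to the back: bar at (520,342), 41 mm behind the hinge line, so the isolator is off. The long carrier is centred at (320,270), spanner (410,120) and gear (232,128) lie undisturbed. I'll descend over the carrier.

To row units: 0.09 m / 0.25 = 0.36, -0.032 m / 0.25 = -0.128.

inch_along:
  moves:
    - {"pos": [-0.128, -0.004, 0]}
    - {"pos": [-0.128, -0.004, 0.08]}
    - {"pos": [-0.128, -0.004, 0.24]}
    - {"pos": [-0.128, -0.004, 0.36]}

```text
clock: 5.17
tool_pos: [0.5335, -0.1762, 0.1903]
tcp_rot: [0.001, 0.295, 0.955, -0.0]
force: [0.6, 0.3, -0.6]
width: 0.0852
grip_force: 0.0
```

inch_along:
  moves:
    - {"pos": [0, 0, 0.08]}
    - {"pos": [0, 0, 0.16]}
    - {"pos": [0, 0, 0.22]}
    - {"pos": [0, 0, 0.28]}
    - {"pos": [0, 0, 0.28]}

```text
clock: 5.58
tool_pos: [0.5302, -0.1746, 0.1178]
tcp_rot: [-0.003, 0.295, 0.955, 0.0]
force: [-1.3, -0.4, -0.5]
width: 0.0848
grip_force: 0.0
```

```bash
python3 - <<'E'
from h import *; from workcell import robot, vision, monitor
to(monitor.get_obs(),LONG-.0012*ex-.0016*ey+[0,0,.122])
for n in("scene","side"):
  d=vision.get_image(n);cv2.imwrite(f"pics/{n}4.png",d["image"][:,:,::-1])
E
```

```text
shift [-0.0035 -0.0006 -0.0042] turn [-0.0011 -0.0057  0.0015]
```

To row units: -0.002 m / 0.25 = -0.008, -0.001 m / 0.25 = -0.004.

inch_along:
  moves:
    - {"pos": [-0.004, 0, -0.008]}
    - {"pos": [-0.004, 0, -0.008]}
    - {"pos": [-0.004, 0, -0.008]}

```text
clock: 5.93
tool_pos: [0.5337, -0.1775, 0.1249]
tcp_rot: [0.002, 0.296, 0.955, -0.0]
force: [0.2, -0.1, -0.3]
width: 0.0847
grip_force: 0.0
```

```bash
python3 - <<'E'
from h import *; from workcell import robot, vision, monitor
to(monitor.get_obs(),LONG-.0012*ex-.0016*ey+[0,0,.122])
E
```

```text
shift [ 0.0009 -0.0002  0.0029] turn [ 0.0005  0.0031 -0.0002]
```

inch_along:
  moves:
    - {}
    - {}
    - {}
    - {}
    - {}
  jaw: 0.03
  squeeze: 40

```text
clock: 6.35
tool_pos: [0.5333, -0.1774, 0.1259]
tcp_rot: [0.001, 0.296, 0.955, -0.0]
force: [-2.7, 2.2, 11.5]
width: 0.042
grip_force: 41.6
```

inch_along:
  moves:
    - {}
    - {}
    - {}
    - {}
    - {}

```text
clock: 6.77
tool_pos: [0.5333, -0.1774, 0.1259]
tcp_rot: [0.001, 0.296, 0.955, -0.0]
force: [-2.9, 2.2, 11.1]
width: 0.0417
grip_force: 41.6
```

```bash
python3 - <<'E'
from h import *; from workcell import robot, vision, monitor
o=monitor.get_obs();print(o["force"],o["wrist_torque"])
d=vision.get_image("side");cv2.imwrite("pics/s5.png",cv2.resize(d["image"][160:360,270:470,::-1],None,fx=3,fy=3))
E
```

```text
[-2.87054752  2.1588531  11.05285722] [ 0.3524523   0.53806736 -0.08172379]
```

View pics/s5.png

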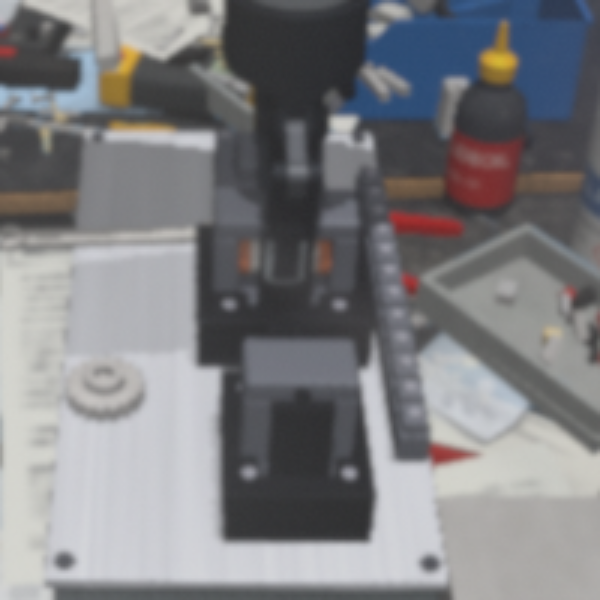

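The crop shows the fingers at (290,230) closed on the long carrier's catches, with the carrier still seated. The short carrier (300,430) and the gear (105,388) are untouched. Grip is 41 N, well above the catches' 8.4 N. Now a slow lift.

To row units: -0.015 m / 0.25 = -0.06, -0.01 m / 0.25 = -0.04.

inch_along:
  moves:
    - {"pos": [0, 0, -0.012]}
    - {"pos": [0, 0, -0.024]}
    - {"pos": [0, 0, -0.04]}
    - {"pos": [0, 0, -0.06]}
    - {"pos": [0, 0, -0.06]}

```text
clock: 7.23
tool_pos: [0.5326, -0.1772, 0.139]
tcp_rot: [0.0, 0.296, 0.955, -0.0]
force: [0.6, 0.1, -1.8]
width: 0.0413
grip_force: 41.3
```

inch_along:
  moves:
    - {"pos": [0, 0, -0.04]}
    - {"pos": [0, 0, -0.08]}
    - {"pos": [0, 0, -0.12]}
    - {"pos": [0, 0, -0.16]}
    - {"pos": [0, 0, -0.16]}

```text
clock: 7.65
tool_pos: [0.534, -0.1777, 0.1816]
tcp_rot: [0.002, 0.296, 0.955, -0.0]
force: [1.4, -1.1, -1.7]
width: 0.0415
grip_force: 41.5
```

```bash
python3 - <<'E'
from h import *; from workcell import robot, vision, monitor
o=monitor.get_obs();print(o["force"],o["width"],o["tool_pos"])
d=vision.get_image("side");cv2.imwrite("pics/s6.png",cv2.resize(d["image"][140:340,270:470,::-1],None,fx=3,fy=3))
E
```

```text
[ 1.44750668 -1.07479601 -1.70727994] 0.041481743097132276 [ 0.53399298 -0.17771833  0.18159192]
```

View pics/s6.png

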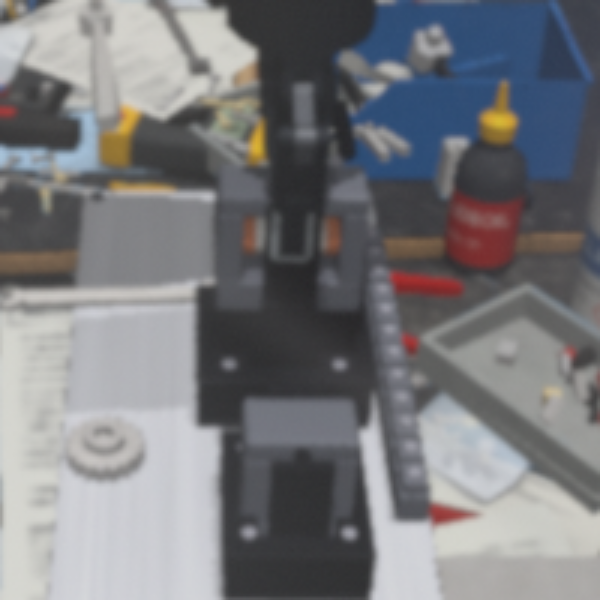

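The carrier is out of its base and upright: frame feet at (240,300) and (340,300), above the base rim at row 320. On to 100 mm.

To row units: -0.045 m / 0.25 = -0.18, -0.04 m / 0.25 = -0.16.

inch_along:
  moves:
    - {"pos": [0, 0, -0.06]}
    - {"pos": [0, 0, -0.12]}
    - {"pos": [0, 0, -0.16]}
    - {"pos": [0, 0, -0.18]}
    - {"pos": [0, 0, -0.18]}

```text
clock: 8.12
tool_pos: [0.5331, -0.1773, 0.2246]
tcp_rot: [0.001, 0.296, 0.955, -0.0]
force: [1.2, -0.1, -2.5]
width: 0.0412
grip_force: 41.5
```

inch_along:
  moves:
    - {}
    - {}
    - {}
    - {}
    - {}

```text
clock: 8.53
tool_pos: [0.5319, -0.1768, 0.2227]
tcp_rot: [-0.001, 0.296, 0.955, 0.0]
force: [-0.3, -1.0, -2.7]
width: 0.0416
grip_force: 41.5
```

```bash
python3 - <<'E'
from h import *; from workcell import robot, vision, monitor
d=vision.get_image("side");cv2.imwrite("pics/s7.png",d["image"][100:400,200:500,::-1].repeat(2,0).repeat(2,1))
W=world(d);P=W-LONG;a,b,Z=P@ex,P@ey,W[...,2]
m=(abs(a)<.06)&(b<-.01)&(b>-.025)&(Z>.15)&(Z<.3);print(m.sum(),np.percentile(a[m],[1,99]),np.percentile(Z[m],[0.5,2,5,98,99.5]))
for s in(-1,1):
    k=m&(s*a>.02)&(s*a<.038);print(s,np.percentile(Z[k],[1,3,97,99]))
E
```

```text
1500 [-0.03977608  0.03926424] [0.18410466 0.18620363 0.18927417 0.25988794 0.26122351]
-1 [0.18464986 0.18700845 0.25945427 0.26039309]
1 [0.18447519 0.18695765 0.25953784 0.2603139 ]
```

View pics/s7.png

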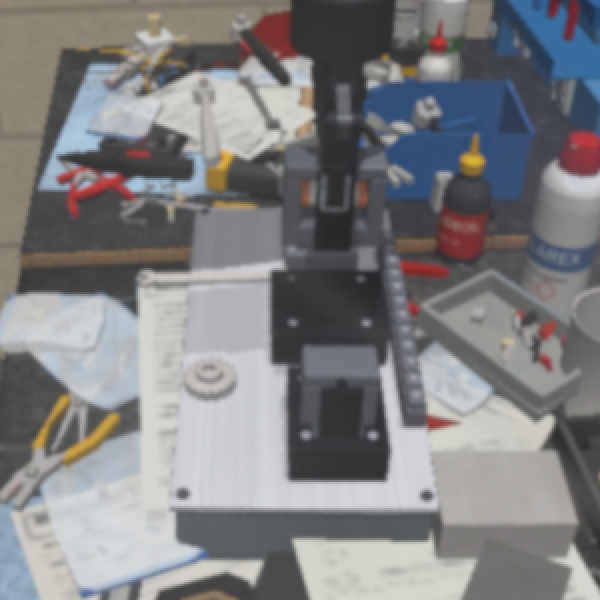

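The carrier is upright at (335,200), clear of its base. Its underside is at about 0.184 m, against a target of 0.186 m. The short carrier is seated, and the spanner and gear haven't moved. One small rise, let it settle, then hand in.

To row units: -0.002 m / 0.25 = -0.008.

inch_along:
  moves:
    - {"pos": [0, 0, -0.008]}
    - {"pos": [0, 0, -0.008]}
    - {"pos": [0, 0, -0.008]}
    - {"pos": [0, 0, -0.008]}
    - {"pos": [0, 0, -0.008]}

```text
clock: 9.0
tool_pos: [0.5323, -0.177, 0.2254]
tcp_rot: [0.0, 0.296, 0.955, 0.0]
force: [0.3, 0.1, -1.8]
width: 0.0414
grip_force: 41.5
```

inch_along:
  moves:
    - {}
    - {}
    - {}
    - {}
    - {}

```text
clock: 9.42
tool_pos: [0.5322, -0.177, 0.2253]
tcp_rot: [-0.0, 0.296, 0.955, -0.0]
force: [0.5, 0.0, -2.2]
width: 0.0414
grip_force: 41.5
```

```bash
python3 -c "
from workcell import robot, vision, monitor
print(robot.close_job())"
```

```text
the job is handed in; nothing more can be done
None
```

The job is handed in at 9.4 s: the isolator is thrown to its off stop, and the long carrier is held still and upright about 10 cm above its seat at 41 N grip; the short carrier, spanner and gear were not disturbed.

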